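# Check the air filter against the light

### The arm

A 6-joint arm with a two-finger parallel gripper is mounted at the origin on the work surface. World frame = base frame: x ahead of the robot, y to its left, z up, the work surface at z = 0. Lengths are in mm, angles in degrees, forces in N, time in s.
With the tool pointing down it reaches from about 250 to 725 mm from the base axis. Payload 4 kg.
Tool frame: the origin (TCP) lies at the centre of the arm's flange, where the gripper is bolted on; the fingertips stand 173 mm ahead of it and the grasp point (between the pads) lies 155 mm ahead of it; z points along the fingers, y is the direction in which the jaws open and shut (so a half turn about z gives the same grasp; the last joint's range is limited). The gripper opens to 85 mm and grips with 20 to 120 N. Pads are 22 mm wide; open, the fingers measure 114 mm over their backs; the gripper's body (76 mm by 85 mm) begins 54 mm behind the grasp point. The pads swing forward as they close: fully open they stand 13 mm farther back than shut.
Start: joints at [64.343, 13.785, 0.286, 76.501, 0, 90], TCP at [216.49, 450.702, 404.706] pointing down, gripper open.
Joint ranges: [-155.79, 155.79], [-60.16, 107.12], [-62.33, 73.08], [-114, 123.19], [-81.49, 82.49], [-180, 180]. Speed limits (degrees/s): [159.86, 159.86, 180, 180, 180, 180].

### API

Orientations are given as a 3x3 rotation matrix whose columns are the frame's x, y, z axes.
In Python, from workcell import env, read_camera, get_calibration, ticket, recognise, cut_out gives the robot as it stands.
- The arm moves only by the shell command python3 -m creep 'ROWS'. ROWS is JSON, a list of rows, each a list of 7 numbers: the shift along the tool's x, y, z in cm, then the turn, a rotation vector about the tool's x, y, z in rad, then the finger opening in cm, from 0 to 8.54. A call has 1 to 10 rows; each row is the pose to reach, as a shift and turn from the pose commanded when the call began, along the tool's axes at that moment; what a row does not reach only later rows make up. A row lasts 1/12 s, in which the tool goes at most 41.7 mm and 7.16 degrees, less where a joint would pass 70% of its speed; a pose out of reach is approached as far as the arm can. A call with a gripper value outside its range is refused whole. The fingers move at their own pace and stop on an object; the grip force is fixed at half the most. Time passes only in rows, so rows that repeat a pose let the fingers close. It gives the time, the measured TCP pose, the force and the opening at its end, in the units of the state.
- env.read_state(): the state, without advancing time (a new reading comes with each control period).
- read_camera(name): name is "scene" or "top" or "wrist"; returns the picture (480x640x3 uint8, red, green, blue); there is no depth.
- get_calibration(name): a dict with "fx", "fy", "cx", "cy" (pixels), "k1" (the pictures are not rectified: a ray, as slopes to the right and down, at radius r is drawn at 1 + k1 r^2 times it, then the intrinsics apply), "rvec" (rotation vector, rad) and "tvec" (3), from world to camera coordinates, as OpenCV has them; the wrist camera has in their place "mount" (4x4, takes a point from camera to tool coordinates, whose origin is the TCP and whose axes are the flange's). Camera axes: x right, y down, z forward; pixel columns grow to the right and rows downward; lengths in mm; the calibration is good to about 2 mm. A picture is of the moment at which its call begins: read the wrist's pose just before it. get_calibration takes no time and is no camera call.
- ticket.sign_off(): hands the job in, once; it reports no verdict.
Trained networks look in the newest picture that a camera, given by its name, has taken for a name from the list of things; names that differ only in an ending like _2 or _b are one class to them, and where a whole thing is asked for, a point or a joint stands for the part that bears it (a point fixed in the world has none). Each returns a list of dicts, best first, with "p" (0 to 1); they miss things now and then, are a little off and sometimes report something else, mostly with a low value. They report only what shows in the picture. A call takes as long as a camera call.
- recognise(camera, query): "at" ([row, column] in pixels, amid what is visible of it).
- cut_out(camera, query): "pixels" (480x640 bool, what is visible of it) and "at" ([row, column] in pixels, amid what is visible of it).
The state is a dict: "clock": time; "qpos": joint angles; "qd": joint speeds; "joint_torque": joint torques, N m; "position": TCP position; "ee_rot": TCP orientation; "contact_force": force on the tool from outside, world axes, zero at the start; "wrist_torque": the same for the moment, N m; "opening": finger opening in mm.
Only numpy, scipy, OpenCV 4.12 (cv2) and the standard library are available. Lean on these libraries where they do the work, as an engineer would, in place of code of your own. Each camera call takes 0.05 s, during which the arm holds its last target.

### The job

First lower the dust bin's half-open lid gently until it is fully closed, so that its dust stays in. Then lift the flap of the air filter box well up and leave it open, draw out the filter plate hidden beneath, and hold it upright before the middle of the light panel, a few centimetres from the bright face and not touching it, its broad side square to the light. Finish while still holding it there, motionless, and leave everything else on the bench where it is.

Things in the scene. Friction and masses are not known exactly. Their poses are not given: they have to be found in the camera images.
- fbox: grey air filter box, open-topped under its flap, fixed, yawed up to 0.35 rad; outside 124 x 124 mm, rim 130 mm above the bench, walls and floor 10 mm (inside 104 x 104). Origin: centre of its underside; x points from the tab side to the hinge side, z up. Slatted vents; round black outlet stub 60 mm across, 18 mm long, on its +y side, 60 mm up
- flap (a joint): cover flap of the filter box, a bare aluminium plate 124 x 124 x 6 mm lying on the rim: 0 closed (flat), grows as it opens upward (rad), stop at 1.9. A stiff hinge: it stays at any angle at which it is left; moving it takes about 1 to 3 N at the tab
- flap_hinge (a point): middle of the flap's hinge line, at the filter box's +x rim, 130.5 mm above the bench; the hinge line runs along the box's y
- flap_tab (a point): grip point on the flap's pull tab, which runs on in the flap's plane from the middle of its free edge: 40 mm long, 20 mm wide along the hinge direction, 6 mm thick, overhanging the box's front (-x) in open air. The point is 25 mm from the flap's edge, 149 mm from the hinge line. Pinched across its width from above it can swing between the fingers
- filter: loose filter plate upright in the middle of the filter box: grey frame, pleated paper, 96 (x) x 16 (y) x 80 mm (z), on top a grip tab 40 x 14 mm, 25 mm high. 0.12 kg. Origin: centre of its underside, at first 10 mm above the bench. Its x lies along the box's x; guide ribs 65 mm high hold its narrow edges with 2 mm play; 45 mm free on each broad side. Draws straight up
- filter_grip (a point): middle of the filter plate's grip tab, 92 mm above its underside; axes as the filter's
- filter_centre (a point): centre of the filter plate's 96 x 80 mm face, 40 mm above its underside, in its middle plane; axes as the filter's
- bin: black plastic dust bin with a grey lid, fixed to the bench, yawed at random up to 0.35 rad: 150 (x) x 130 (y) mm, rim 100 mm above the bench. Origin: centre of its underside; its lid hinges at its +x rim. Bin and filter box stand side by side, either may be the left one
- lid (a joint): lid of the dust bin: 0 closed (flat on the rim), grows as it opens upward (rad); starts between 0.7 and 1.2, half open. A stiff hinge: it stays at any angle at which it is left; pushing it down takes about 1 to 2 N near its free edge, a little more when steep
- lid_hinge (a point): middle of the lid's hinge line on the lid's underside, at the bin's +x rim, 100.5 mm above the bench; the hinge line runs along the bin's y
- lid_edge (a point): middle of the lid's free edge on its outer face; the lid is a plate 162 mm long from the hinge line, 134 mm wide, 8 mm thick. The point turns with the lid: its z is the outward normal of the outer face
- panel: light panel on a foot, fixed, on the left of the bench: upright bright rectangle in a black frame 180 mm wide, 160 mm tall, 18 mm thick, 125 to 285 mm above the bench; foot 100 x 140 mm, 12 mm high, reaching 30 mm ahead of the face. Origin: on the bench below the face. The bright face looks to its -x (roughly the robot's right, towards the boxes)
- panel_face (a point): centre of the panel's bright face, 205 mm above the bench; axes as the panel's (-x is out of the face, z up)
- glue: bystander: white glue bottle with a screw cap, 48 mm across, 130 mm tall, standing; origin: centre of its underside
- tape: bystander: roll of cardboard-coloured tape lying flat, 96 mm across, 24 mm high; origin: centre of its underside
- driver: bystander: screwdriver lying on the bench, handle black; origin: about the middle of its length, on the bench
- wrench: bystander: steel wrench lying on the bench; origin: about the middle of its length, on the bench
- measure: bystander: black tape measure, 62 x 36 x 60 mm, standing; origin: centre of its underside
- jar: bystander: clear jar with steel cap, 60 mm across, 75 mm tall, standing; origin: centre of its underside
- block: bystander: light wood offcut, 90 x 45 x 30 mm; origin: centre of its underside

How it is judged (in metres and radians):
On the way, in this order (a step that is already met when the one before it is completed fails the run):
1. the dust bin's lid is closed (value of joint lid below 0.06 rad), for 0.2 s.
2. the filter box's flap is lifted open, the lid still closed (value of joint flap above 0.8 rad and value of joint lid below 0.06 rad), for 0.2 s.
3. the filter plate is drawn out above the box's rim, in the fingers (z of filter in the frame of fbox above 0.13 m and contact force between the fingers and filter above 1 N), for 0.2 s.
At the end, for the whole second after the job is handed in: Lid under 0.06 rad, flap over 0.8 rad; filter plate held by the fingers alone, at rest, touching no box, bin or panel, its face centre 20 to 125 mm before the bright face and within 40 mm of its middle sideways and in height, parallel to it and upright within 0.26 rad (all of step 2 and x of filter_centre in the frame of panel_face between -0.125 and -0.02 m and y of filter_centre in the frame of panel_face between -0.04 and 0.04 m and z of filter_centre in the frame of panel_face between -0.04 and 0.04 m and angle between the y axis of filter and the x axis of panel, either way round below 0.26 rad and angle between filter's own z axis and vertical below 0.26 rad and contact force between the fingers and filter above 2 N and linear speed of filter below 0.03 m/s and contact force between filter and fbox below 0.1 N and contact force between filter and bin below 0.1 N and contact force between filter and panel below 0.1 N); the arm keeps its last pose, push and grip.
It fails at once if the lid is slammed (faster than 3 rad/s) (velocity of joint lid below -3 rad/s).
It fails at once if another thing on the bench is moved by more than 30 mm (distance of any of glue, tape, driver, wrench, measure, jar, block from where it was at the start of the episode above 0.03 m).
It also fails if it takes over 70 s, if anything falls off the work surface, if the arm or the gripper's body presses on something with over 40 N, if the wrist force passes 120 N, or if a joint passes its speed limit or range.

## Working session

There is one attempt and no reset: what is moved stays moved. The work goes in short steps, Python scripts to look and compute and a shell command to move; the robot and the scene stay as the last step left them, time stands still between calls to the robot, and variables do not carry over. Pictures are saved under pics/ and viewed, and the job is handed in when it is done.

```bash
ls -la; mkdir -p pics; python3 - <<'E'
from workcell import env, read_camera, get_calibration
import cv2
for n in ["scene","top","wrist"]:
    im=read_camera(n); cv2.imwrite(f"pics/{n}0.png",im[:,:,::-1]); print(n,get_calibration(n))
s=env.read_state(); print(s)
E
```

```text
total 12
drwxr-xr-x  3 agent agent 4096 Dec  7 15:00 .
drwxr-xr-x 23 root  root  4096 Dec  7 15:00 ..
drwxr-xr-x  2 agent agent 4096 Dec  7 15:00 pics
scene {'fx': 440.75806101632946, 'fy': 440.75806101632946, 'cx': 316.2335589550135, 'cy': 245.66523386158278, 'k1': -0.1049601178576655, 'rvec': array([ 0.41148593,  2.74163097, -1.20530999]), 'tvec': array([ 553.5106358 ,    5.34525244, 1071.64317522])}
top {'fx': 527.4075175878946, 'fy': 527.4075175878946, 'cx': 319.2429175973172, 'cy': 234.59529587898118, 'k1': -0.1234363156974702, 'rvec': array([ 2.20963397, -1.99933386,  0.21594081]), 'tvec': array([ -74.50859083,  593.08531974, 1148.03903259])}
wrist {'fx': 380.4568499385191, 'fy': 380.4568499385191, 'cx': 321.97579469976864, 'cy': 240.92698029801673, 'k1': -0.013799092317560253, 'mount': array([[-2.84100874e-04, -9.58274269e-01, -2.85850214e-01,
         7.29381388e+01],
       [ 9.99999960e-01, -2.73165744e-04, -7.81288875e-05,
        -1.26833379e-01],
       [-3.21558385e-06, -2.85850225e-01,  9.58274308e-01,
         3.07665584e+01],
       [ 0.00000000e+00,  0.00000000e+00,  0.00000000e+00,
         1.00000000e+00]])}
{'clock': 0.15, 'qpos': array([6.43440864e+01, 1.38231252e+01, 2.32294725e-01, 7.65017631e+01,
       1.27645107e-04, 8.99980026e+01]), 'qd': array([-0.08209256, -0.11224472,  0.25978698,  0.00645703, -0.00293063,
       -0.08149854]), 'joint_torque': array([-1.36545917e-03, -3.72635508e+01,  2.52638751e+01,  1.23813527e-02,
       -1.06364475e-04,  1.34064058e-05]), 'position': array([216.39931995, 450.53206612, 404.01556112]), 'ee_rot': array([[-9.01425527e-01,  4.32933629e-01, -7.01707684e-04],
       [ 4.32934198e-01,  9.01424351e-01, -1.45577102e-03],
       [ 2.28416296e-06, -1.61606241e-03, -9.99998694e-01]]), 'contact_force': array([-0.66709493, -0.91765611, -0.32186536]), 'wrist_torque': array([-0.00412123, -0.01414854, -0.0378636 ]), 'opening': 85.72952670582718}
```

View pics/scene0.png

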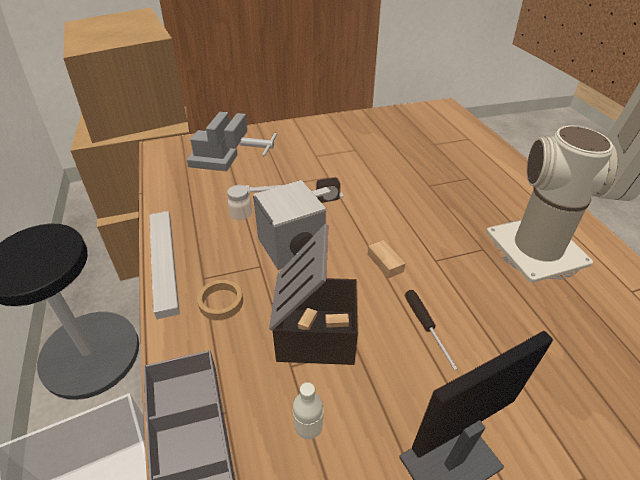

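View pics/top0.png

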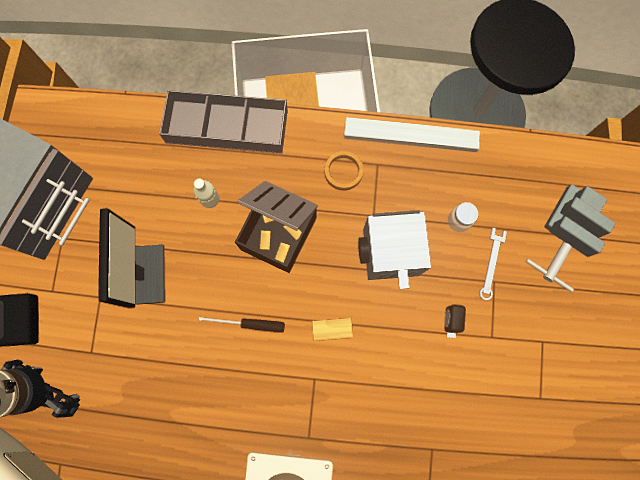

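View pics/wrist0.png

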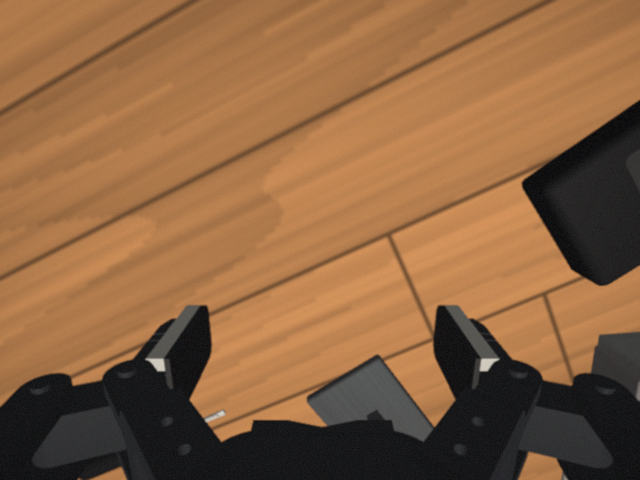

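The scene picture shows the bin at about (318,320) with its lid half open, the box behind it at (290,225), and the panel from behind at (480,390). In the top picture the bin is at (277,230), the box at (397,245) with its tab at (404,280), and the panel face at about (120,258). The wrist camera looks at bare bench.

```bash
cat > h.py <<'E'
import numpy as np, cv2
from scipy.spatial.transform import Rotation as R
from workcell import env, read_camera, get_calibration, ticket, recognise, cut_out
def pose(cam,st=None):
    c=get_calibration(cam)
    if 'mount' in c:
        st=st or env.read_state()
        T=np.eye(4);T[:3,:3]=st['ee_rot'];T[:3,3]=st['position']
        W=np.linalg.inv(T@c['mount']); return c,W[:3,:3],W[:3,3]
    return c,R.from_rotvec(c['rvec']).as_matrix(),np.array(c['tvec'])
def proj(cam,P,st=None):
    c,Rm,t=pose(cam,st); p=np.atleast_2d(P)@Rm.T+t
    s=p[:,:2]/p[:,2:]; r2=(s**2).sum(1,keepdims=True); s=s*(1+c['k1']*r2)
    return np.c_[c['fx']*s[:,0]+c['cx'],c['fy']*s[:,1]+c['cy']]   # col,row
def ray(cam,uv,st=None):
    c,Rm,t=pose(cam,st); uv=np.atleast_2d(np.array(uv,float))
    K=np.array([[c['fx'],0,c['cx']],[0,c['fy'],c['cy']],[0,0,1]])
    s=cv2.undistortPoints(uv[:,None],K,np.array([c['k1'],0,0,0,0.]))[:,0]
    d=np.c_[s,np.ones(len(s))]@Rm; d/=np.linalg.norm(d,axis=1,keepdims=True)
    return -Rm.T@t,d
def onz(cam,uv,z,st=None):
    o,d=ray(cam,uv,st); z=np.broadcast_to(z,len(d)); return o+d*((z-o[2])/d[:,2])[:,None]
E
python3 - <<'E'
from h import *
for n in ['scene','top']:
    im=read_camera(n)
    np.save(f'pics/{n}1.npy',im)
    for q in ['fbox','flap','flap_tab','bin','lid','panel','glue','tape','driver','wrench','measure','jar','block']:
        r=cut_out(n,q)
        if r:
            np.save(f'pics/m_{n}_{q}.npy',r[0]['pixels'])
            print(n,q,[(round(a['p'],2),np.round(a['at']),int(a['pixels'].sum())) for a in r[:2]])
        else: print(n,q,'none')
print(env.read_state()['clock'])
t=np.load('pics/top1.npy')[:,:,::-1]
cv2.imwrite('pics/t_boxes.png',cv2.resize(t[150:310,220:450],None,fx=3.4,fy=3.4,interpolation=cv2.INTER_CUBIC))
cv2.imwrite('pics/t_panel.png',cv2.resize(t[180:340,80:240],None,fx=3.7,fy=3.7,interpolation=cv2.INTER_CUBIC))
t=np.load('pics/scene1.npy')[:,:,::-1]
cv2.imwrite('pics/s_boxes.png',cv2.resize(t[170:370,230:390],None,fx=3,fy=3,interpolation=cv2.INTER_CUBIC))
cv2.imwrite('pics/s_panel.png',cv2.resize(t[320:480,390:560],None,fx=3.7,fy=3.7,interpolation=cv2.INTER_CUBIC))
E
```

```text
scene fbox [(0.61, array([220., 289.]), 4416)]
scene flap [(0.59, array([202., 287.]), 2046)]
scene flap_tab [(0.77, array([201., 287.]), 2014), (0.24, array([218., 288.]), 4406)]
scene bin [(0.61, array([313., 313.]), 8835)]
scene lid [(0.79, array([278., 301.]), 2999)]
scene panel [(0.56, array([416., 465.]), 10273)]
scene glue [(0.88, array([416., 307.]), 1320), (0.38, array([276., 300.]), 3108)]
scene tape [(0.96, array([292., 217.]), 1010)]
scene driver [(0.72, array([318., 424.]), 682)]
scene wrench none
scene measure [(0.61, array([191., 330.]), 408)]
scene jar [(0.73, array([201., 239.]), 703)]
scene block [(0.72, array([257., 388.]), 834)]
top fbox [(0.63, array([246., 396.]), 4334), (0.56, array([268., 123.]), 4982)]
top flap [(0.67, array([262., 489.]), 462), (0.57, array([244., 398.]), 3479)]
top flap_tab [(0.88, array([241., 399.]), 3442), (0.19, array([215., 465.]), 673)]
top bin [(0.84, array([224., 278.]), 4751), (0.52, array([329., 337.]), 736)]
top lid [(0.58, array([206., 278.]), 2042)]
top panel [(0.71, array([269., 128.]), 5090), (0.49, array([241., 399.]), 3500)]
top glue [(0.59, array([196., 206.]), 524)]
top tape [(0.74, array([183., 353.]), 580), (0.22, array([243., 404.]), 3459)]
top driver [(0.93, array([325., 256.]), 583), (0.74, array([267., 123.]), 4959)]
top wrench [(0.58, array([261., 492.]), 695), (0.57, array([326., 260.]), 428)]
top measure [(0.83, array([319., 454.]), 589)]
top jar [(0.67, array([215., 462.]), 685)]
top block [(0.82, array([327., 333.]), 750)]
1.55
```

View pics/t_boxes.png

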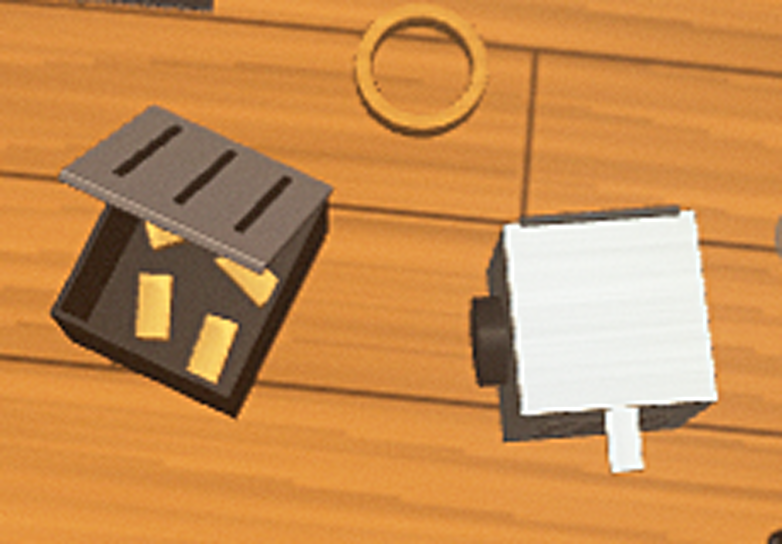

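View pics/t_panel.png

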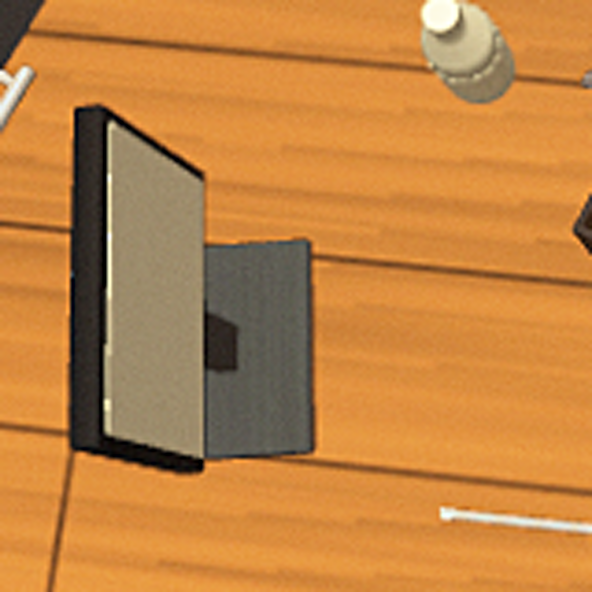

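View pics/s_boxes.png

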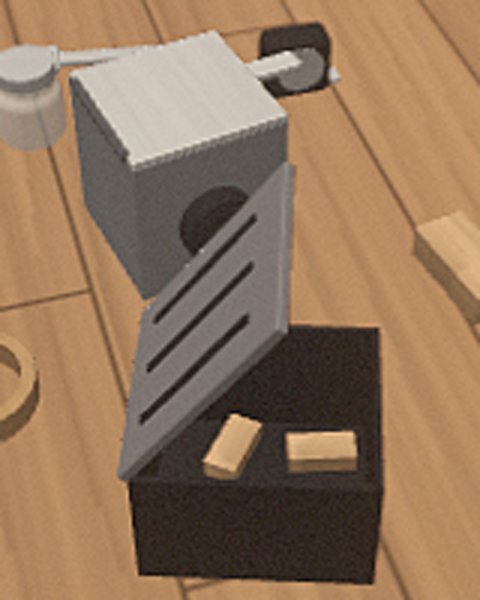

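View pics/s_panel.png

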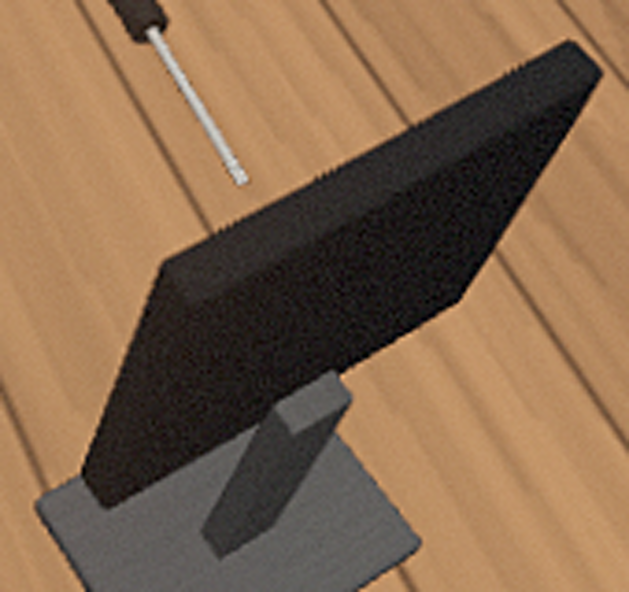

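The boxes' corners, the lid's edges and the panel frame are all clear in both crops, so I'll fit poses to hand-picked corners.

```bash
cat > fit.py <<'E'
from h import *
from scipy.optimize import least_squares
def T(uv,s,o): return np.array(uv,float)/s+np.array(o)
tb=lambda u,v:('top',T((u+.5,v+.5),3.4,(220,150))-.5)
sb=lambda u,v:('scene',T((u+.5,v+.5),3,(230,170))-.5)
tp=lambda u,v:('top',T((u+.5,v+.5),3.7,(80,180))-.5)
sp=lambda u,v:('scene',T((u+.5,v+.5),3.7,(390,320))-.5)
def world(p,P): 
    c,s=np.cos(p[2]),np.sin(p[2]); P=np.atleast_2d(P); return np.c_[p[0]+c*P[:,0]-s*P[:,1],p[1]+s*P[:,0]+c*P[:,1],P[:,2]]
def solve(obs,model,x0,free=False):
    def f(x):
        r=[]
        for (cam,uv),k in obs: r.append(proj(cam,world(x,model(x,k)))[0]-uv)
        return np.concatenate(r)
    s=least_squares(f,x0,loss='soft_l1',x_scale=[10,10,.1,.1][:len(x0)])
    return s.x,f(s.x).reshape(-1,2)
def box():
    o=[(tb(503,226),(62,62,136)),(tb(692,212),(62,-62,136)),(tb(716,401),(-62,-62,136)),(tb(520,414),(-62,62,136)),(tb(615,473),(-102,10,136)),(tb(643,468),(-102,-10,136)),
     (sb(70,76),(62,-62,136)),(sb(131,162),(62,62,136)),(sb(287,122),(-62,62,136)),(sb(211,31),(-62,-62,136)),(sb(148,300),(62,62,0))]
    return solve(o,lambda x,k:k,[450,-100,0])
def bn():
    def m(x,k):
        if k[0]!='L': return k[1:]
        _,l,y,n=k; th=x[3]; return (75-l*np.cos(th)+n*np.sin(th),y,100.5+l*np.sin(th)+n*np.cos(th))
    o=[(tb(55,315),('B',-75,65,100)),(tb(237,417),('B',-75,-65,100)),
     (tb(62,174),('L',162,67,8)),(tb(268,266),('L',162,-67,8)),(tb(152,106),('L',0,67,8)),(tb(332,188),('L',0,-67,8)),
     (sb(380,487),('B',-75,65,100)),(sb(380,328),('B',-75,-65,100)),(sb(373,582),('B',-75,65,0)),(sb(140,573),('B',75,65,0)),
     (sb(122,475),('L',0,67,8)),(sb(148,312),('L',0,-67,8)),(sb(290,168),('L',162,-67,8)),(sb(285,330),('L',162,67,8))]
    return solve(o,m,[450,100,-.3,.9])
def pan():
    o=[(tp(310,240),(-30,-70,12)),(tp(314,452),(-30,70,12)),(tp(204,175),(0,-90,125)),(tp(204,470),(0,90,125)),(tp(105,107),(0,-90,285)),(tp(75,108),(18,-90,285)),(tp(72,450),(18,90,285)),
     (sp(602,72),(18,90,285)),(sp(572,40),(0,90,285)),(sp(188,305),(18,-90,285)),(sp(165,262),(0,-90,285)),(sp(105,508),(18,-90,125)),(sp(460,300),(18,90,125)),(sp(420,543),(70,70,12))]
    return solve(o,lambda x,k:k,[430,350,1.5])
if __name__=='__main__':
    for n,f in [('fbox',box),('bin',bn),('panel',pan)]:
        x,r=f(); print(n,np.round(x,3)); print(np.round(r,1).tolist())
E
python3 fit.py; python3 - <<'E'
from h import *
for q,h in [('glue',65),('tape',12),('driver',12),('measure',30),('jar',38),('block',15),('wrench',3)]:
    for n in ['top','scene']:
        try: m=np.load(f'pics/m_{n}_{q}.npy')
        except Exception: continue
        v,u=np.nonzero(m); print(q,n,np.round(onz(n,[[u.mean(),v.mean()]],h)[0]))
E
```

```text
fbox [ 5.85198e+02 -1.88479e+02  1.80000e-01]
[[-0.1, -0.8], [0.5, -1.0], [0.4, -0.6], [0.6, 0.3], [-1.1, -0.4], [-0.0, 0.3], [-0.0, -0.9], [1.0, 1.2], [1.0, -2.2], [1.7, -0.1], [-0.8, 0.4]]
bin [ 6.02719e+02  8.30900e+01 -3.38000e-01  9.43000e-01]
[[-1.0, -0.0], [-1.9, -5.4], [-0.4, 0.3], [-0.4, 1.1], [0.6, -0.6], [1.2, -0.6], [2.2, 0.3], [0.3, -1.0], [1.0, -0.1], [0.3, 0.2], [-1.4, 0.5], [-2.1, -0.5], [0.1, -2.9], [-0.3, -1.0]]
panel [474.705 375.517   1.741]
[[-0.2, -0.9], [-0.5, -0.1], [0.8, -1.1], [0.9, 0.6], [0.1, -1.5], [-0.8, -1.1], [-1.3, -0.1], [2.2, -0.8], [-0.2, -2.3], [1.5, -0.0], [-2.2, -1.4], [-0.5, 1.6], [0.5, 0.4], [1.8, -0.5]]
glue top [670. 260.  65.]
glue scene [675. 270.  65.]
tape top [774. -60.  12.]
tape scene [777. -56.  12.]
driver top [382. 113.  12.]
driver scene [383. 120.  12.]
measure top [ 436. -344.   30.]
measure scene [ 432. -347.   30.]
jar top [ 681. -351.   38.]
jar scene [ 682. -350.   38.]
block top [388. -65.  15.]
block scene [390. -65.  15.]
wrench top [ 588. -438.    3.]
```

```bash
cat >> h.py <<'E'
def rows(target, yaw_y=None, Rt=None):
    """shift(cm) & rotvec from current measured pose to TCP target (mm); tool down with y axis at angle yaw_y"""
    s=env.read_state(); R0=s['ee_rot']
    if Rt is None and yaw_y is not None:
        y=np.array([np.cos(yaw_y),np.sin(yaw_y),0]); z=np.array([0,0,-1.]); Rt=np.c_[np.cross(y,z),y,z]
    rv=R.from_matrix(R0.T@Rt).as_rotvec() if Rt is not None else np.zeros(3)
    return np.round(np.r_[R0.T@(np.array(target)-s['position'])/10,rv],3)
def show():
    s=env.read_state(); print('t',round(s['clock'],2),'pos',np.round(s['position'],1),'F',np.round(s['contact_force'],1),'op',round(s['opening'],1),'q',np.round(s['qpos'],1))
E
python3 - <<'E'
from h import *
print(rows([216.4,450.5,480],1.751)); print(rows([602,83.3,480],1.751)); print(rows([602,83.3,423],1.751))
E
```

```text
[-1.000e-03 -2.100e-02 -7.531e+00 -0.000e+00  0.000e+00 -6.280e-01]
[-50.658 -16.425  -7.529  -0.      0.     -0.628]
[-50.658 -16.425  -1.829  -0.      0.     -0.628]
```

```bash
python3 -m creep '[[-2,-1,-4,0,0,-0.1,8],[-5,-2,-7.5,0,0,-0.2,5],[-9,-3,-7.5,0,0,-0.3,3],[-13,-4.2,-7.5,0,0,-0.4,1],[-17,-5.5,-7.5,0,0,-0.5,0],[-21,-6.8,-7.5,0,0,-0.628,0],[-25,-8.1,-7.5,0,0,-0.628,0],[-29,-9.4,-7.5,0,0,-0.628,0],[-33,-10.7,-7.5,0,0,-0.628,0],[-37,-12,-7.5,0,0,-0.628,0]]'; python3 - <<'E'
from h import *
show(); print(rows([602,83.3,460],1.751)); print(rows([602,83.3,430],1.751))
E
```

```text
clock: 2.38
position: [486.6, 192.5, 479.9]
ee_rot: [[-0.984, -0.179, 0.0], [-0.179, 0.984, 0.0], [-0.001, 0.0, -1.0]]
contact_force: [-0.3, 1.0, 0.6]
opening: -0.1
t 2.38 pos [486.6 192.5 479.9] F [-0.3  1.   0.6] op -0.1 q [21.6 15.5 13.6 88.1  0.  11.3]
[-9.3930e+00 -1.2814e+01  1.9920e+00  0.0000e+00  1.0000e-03 -0.0000e+00]
[-9.3910e+00 -1.2815e+01  4.9920e+00  0.0000e+00  1.0000e-03 -0.0000e+00]
```

```bash
python3 -m creep '[[-2.5,-3.2,0.5,0,0,0,0],[-5,-6.4,1,0,0,0,0],[-7.5,-9.6,1.5,0,0,0,0],[-9.4,-12.8,2,0,0,0,0],[-9.4,-12.8,4,0,0,0,0],[-9.4,-12.8,4.5,0,0,0,0],[-9.4,-12.8,4.5,0,0,0,0]]'; python3 - <<'E'
from h import *
show()
im=read_camera('scene'); cv2.imwrite('pics/s2.png',im[:,:,::-1])
im=read_camera('wrist'); cv2.imwrite('pics/w2.png',im[:,:,::-1])
E
```

```text
clock: 2.97
position: [600.6, 84.8, 432.2]
ee_rot: [[-0.984, -0.178, -0.006], [-0.178, 0.984, -0.0], [0.006, 0.001, -1.0]]
contact_force: [-0.8, 0.7, 0.4]
opening: 0.2
t 2.97 pos [600.6  84.8 432.2] F [-0.8  0.7  0.4] op 0.2 q [ 8.  26.1 22.  86.2  0.  -2.2]
```

View pics/s2.png

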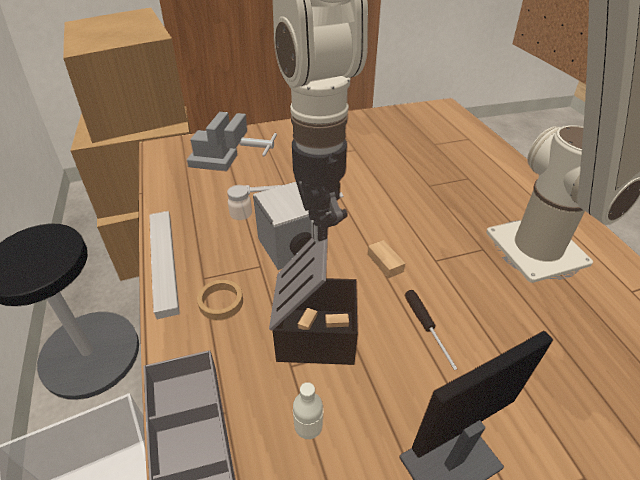

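View pics/w2.png

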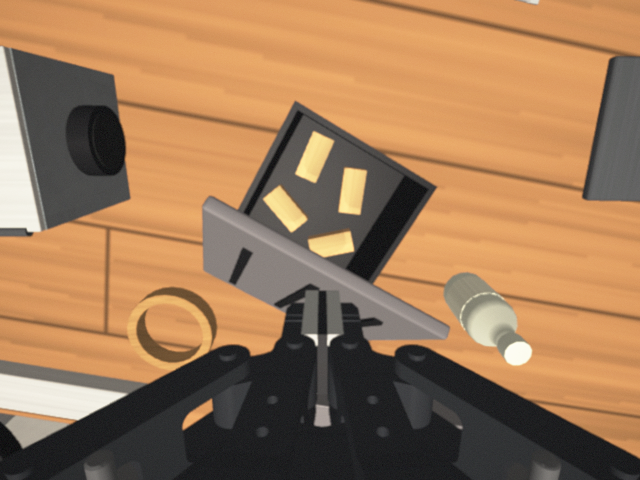

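Fingers hang just above the lid's outer face near its free edge (tips at about (322,290) in the wrist picture, edge at (330,262)). I'll push down slowly along the arc.

```bash
python3 -m creep '[[0,0,1.2,0,0,0,0],[0,0,2,0,0,0,0],[0,0,2.8,0,0,0,0],[0.3,0.2,3.6,0,0,0,0],[0.7,0.4,4.4,0,0,0,0],[1.4,0.8,5.2,0,0,0,0],[1.9,1.1,5.8,0,0,0,0],[2.4,1.4,6.4,0,0,0,0],[2.9,1.6,7,0,0,0,0],[3.3,1.9,7.6,0,0,0,0]]'; python3 - <<'E'
from h import *
show()
E
```

```text
clock: 3.9
position: [564.7, 98.7, 359.4]
ee_rot: [[-0.984, -0.18, 0.003], [-0.18, 0.984, 0.0], [-0.003, -0.0, -1.0]]
contact_force: [1.4, -0.8, 0.5]
opening: -0.0
t 3.9 pos [564.7  98.7 359.4] F [ 1.4 -0.8  0.5] op -0.0 q [ 9.9 23.3  6.9 73.4 -0.  -0.5]
```

```bash
python3 -m creep '[[0.4,0.2,0.8,0,0,0,0],[0.7,0.4,1.6,0,0,0,0],[1,0.5,2.4,0,0,0,0],[1.2,0.7,3.2,0,0,0,0],[1.5,0.8,4,0,0,0,0],[1.7,1,4.8,0,0,0,0],[1.9,1.1,5.6,0,0,0,0],[2.1,1.2,6.3,0,0,0,0],[2.2,1.3,6.9,0,0,0,0],[2.2,1.3,7.4,0,0,0,0]]'; python3 - <<'E'
from h import *
show()
im=read_camera('scene'); cv2.imwrite('pics/s3.png',im[:,:,::-1])
E
```

```text
clock: 4.73
position: [540.6, 106.9, 283.8]
ee_rot: [[-0.984, -0.179, -0.001], [-0.179, 0.984, -0.0], [0.001, 0.0, -1.0]]
contact_force: [-1.5, 0.8, 1.0]
opening: -0.1
t 4.73 pos [540.6 106.9 283.8] F [-1.5  0.8  1. ] op -0.1 q [11.2 24.1 -3.7 62.2  0.   0.8]
```

View pics/s3.png

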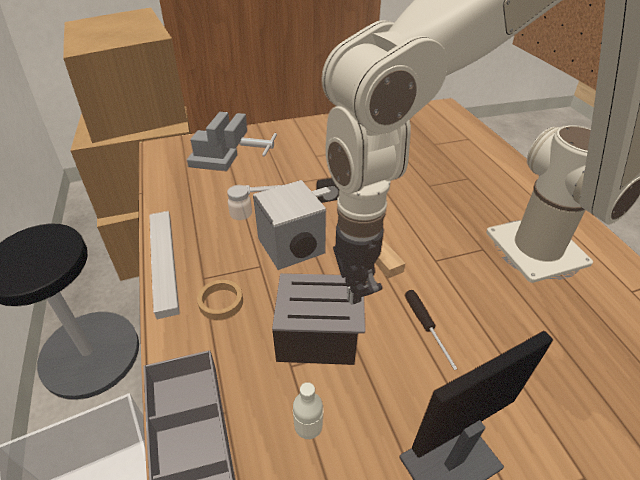

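The lid now lies almost flat on the bin, with the fingers on its edge at about (360,290). I'll press a little further to seat it.

```bash
python3 -m creep '[[0,0,0.3,0,0,0,0],[0,0,0.5,0,0,0,0],[0,0,0.7,0,0,0,0],[0,0,0.9,0,0,0,0],[0,0,0.9,0,0,0,0],[0,0,0.9,0,0,0,0]]'
```

```text
clock: 5.28
position: [540.3, 106.7, 281.5]
ee_rot: [[-0.984, -0.179, 0.003], [-0.179, 0.984, 0.001], [-0.003, 0.0, -1.0]]
contact_force: [-13.4, -2.2, 32.7]
opening: 0.2
```

```bash
python3 -m creep '[[0,0,-2,0,0,0,0],[0,0,-5,0,0,0,0],[0.5,-1.5,-8,0,0,0,2],[2,-5.5,-9,0,0,0,5],[3.2,-9.5,-9,0,0,0,5],[4.4,-13.5,-9,0,0,0,5],[5.7,-17.5,-9,0,0,0,5],[7,-21.5,-9,0,0,0,5],[8.2,-25.5,-9,0,0,0,5],[9.6,-29.8,-9,0,0,0,5]]'; python3 -m creep '[[0,0,0,0,0,0,5],[0,0,0,0,0,0,5]]' ; python3 - <<'E'
from h import *
show(); s=env.read_state()
im=read_camera('wrist'); cv2.imwrite('pics/w4.png',im[:,:,::-1])
for P in [(499.6,-204.1,133.5)]: print(proj('wrist',P,s))
from fit import world
print(proj('wrist',world([585.2,-188.5,.18],[(-62,10,136),(-102,10,136),(-102,-10,136),(-62,-62,136),(-62,62,136)]),s))
im=read_camera('top'); cv2.imwrite('pics/t4.png',im[:,:,::-1])
E
```

```text
clock: 6.12
position: [500.5, -198.8, 366.0]
ee_rot: [[-0.984, -0.179, 0.001], [-0.179, 0.984, -0.0], [-0.001, -0.0, -1.0]]
contact_force: [1.2, 0.2, -0.3]
opening: 49.9
clock: 6.28
position: [500.4, -199.3, 365.6]
ee_rot: [[-0.985, -0.174, 0.0], [-0.174, 0.985, 0.0], [-0.0, 0.0, -1.0]]
contact_force: [1.2, 1.3, -0.2]
opening: 50.0
t 6.28 pos [ 500.4 -199.3  365.6] F [ 1.2  1.3 -0.2] op 50.0 q [-21.7  19.3   1.9  72.6   0.  -31.7]
[[313.72204734 260.14792118]]
[[331.61629936 302.69116867]
 [331.76334678 235.54363159]
 [294.93910334 235.72608816]
 [206.24886662 303.18692191]
 [422.27675893 302.21686752]]
```

View pics/w4.png

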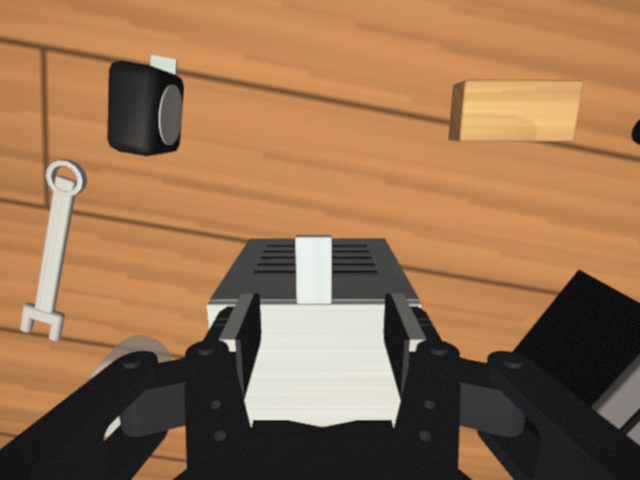

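View pics/t4.png

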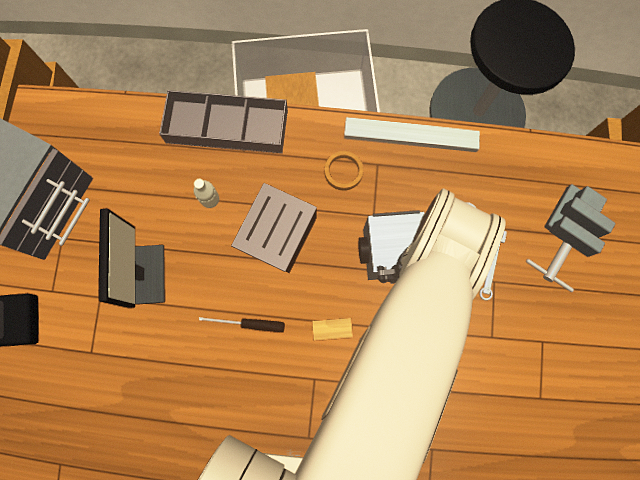

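The tab in the wrist picture (corners (296,236), (331,236), root at row 303) matches the prediction to a pixel, and the top picture shows the lid closed. Next I go down and pinch the tab.

```bash
python3 -m creep '[[0.2,-0.2,2,0,0,0,5],[0.37,-0.46,4,0,0,0,5],[0.37,-0.46,6,0,0,0,5],[0.37,-0.46,7.3,0,0,0,5],[0.37,-0.46,7.75,0,0,0,5],[0.37,-0.46,7.75,0,0,0,1],[0.37,-0.46,7.75,0,0,0,1],[0.37,-0.46,7.75,0,0,0,1],[0.37,-0.46,7.75,0,0,0,1],[0.37,-0.46,7.75,0,0,0,1]]';  python3 - <<'E'
from h import *
for t in np.arange(.09,1.9,.09): print(round(t,2), np.round([-(152*(1-np.cos(t))+3*np.sin(t))/10, -(152*np.sin(t)+3*(np.cos(t)-1))/10],1))
E
```

```text
clock: 7.22
position: [499.0, -203.3, 289.8]
ee_rot: [[-0.984, -0.178, 0.003], [-0.178, 0.984, -0.006], [-0.002, -0.006, -1.0]]
contact_force: [0.3, -6.5, -2.3]
opening: 18.6
0.09 [-0.1 -1.4]
0.18 [-0.3 -2.7]
0.27 [-0.6 -4. ]
0.36 [-1.1 -5.3]
0.45 [-1.6 -6.6]
0.54 [-2.3 -7.8]
0.63 [-3.1 -8.9]
0.72 [-4.  -9.9]
0.81 [ -4.9 -10.9]
0.9 [ -6.  -11.8]
0.99 [ -7.1 -12.6]
1.08 [ -8.3 -13.2]
1.17 [ -9.5 -13.8]
1.26 [-10.8 -14.3]
1.35 [-12.2 -14.6]
1.44 [-13.5 -14.8]
1.53 [-14.9 -14.9]
1.62 [-16.2 -14.9]
1.71 [-17.6 -14.7]
1.8 [-18.9 -14.4]
1.89 [-20.3 -14. ]
```

```bash
python3 -m creep '[[-0.1,0,-1.4,0,0,0,1],[-0.3,0,-2.7,0,0,0,1],[-0.6,0,-4,0,0,0,1],[-1.1,0,-5.3,0,0,0,1],[-1.6,0,-6.6,0,0,0,1],[-2.3,0,-7.8,0,0,0,1],[-3.1,0,-8.9,0,0,0,1],[-4,0,-9.9,0,0,0,1],[-4.9,0,-10.9,0,0,0,1],[-6,0,-11.8,0,0,0,1]]'; python3 - <<'E'
from h import *
show()
im=read_camera('scene'); cv2.imwrite('pics/s5.png',im[:,:,::-1])
E
```

```text
clock: 8.05
position: [557.7, -192.8, 406.0]
ee_rot: [[-0.984, -0.178, -0.001], [-0.178, 0.984, -0.005], [0.002, -0.005, -1.0]]
contact_force: [3.6, -7.8, -11.9]
opening: 18.4
t 8.05 pos [ 557.7 -192.8  406. ] F [  3.6  -7.8 -11.9] op 18.4 q [-19.   24.2  15.2  81.   -0.3 -29.3]
```

View pics/s5.png

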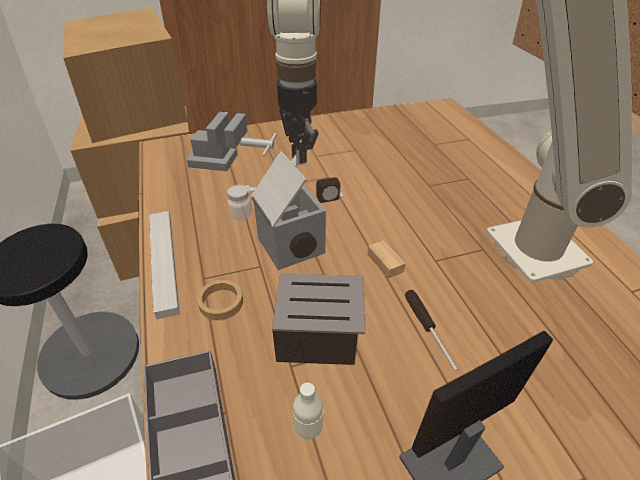

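The flap is up at roughly 0.9 rad, its tab still in the fingers at about (297,158). I'll continue the arc.

```bash
python3 -m creep '[[-1.1,0,-0.8,0,0,0,1],[-2.3,0,-1.4,0,0,0,1],[-3.5,0,-2,0,0,0,1],[-4.8,0,-2.5,0,0,0,1],[-6.2,0,-2.8,0,0,0,1],[-7.5,0,-3,0,0,0,1],[-8.9,0,-3.1,0,0,0,1],[-10.2,0,-3.1,0,0,0,1],[-11.6,0,-2.9,0,0,0,1]]'; python3 - <<'E'
from h import *
show()
im=read_camera('scene'); cv2.imwrite('pics/s6.png',im[:,:,::-1])
E
```

```text
clock: 8.85
position: [670.5, -172.6, 435.4]
ee_rot: [[-0.984, -0.177, -0.004], [-0.177, 0.984, -0.006], [0.005, -0.005, -1.0]]
contact_force: [-4.5, -8.3, -0.1]
opening: 17.9
t 8.85 pos [ 670.5 -172.6  435.4] F [-4.5 -8.3 -0.1] op 17.9 q [-14.4  37.9  42.2  94.4  -0.4 -24.6]
```

View pics/s6.png

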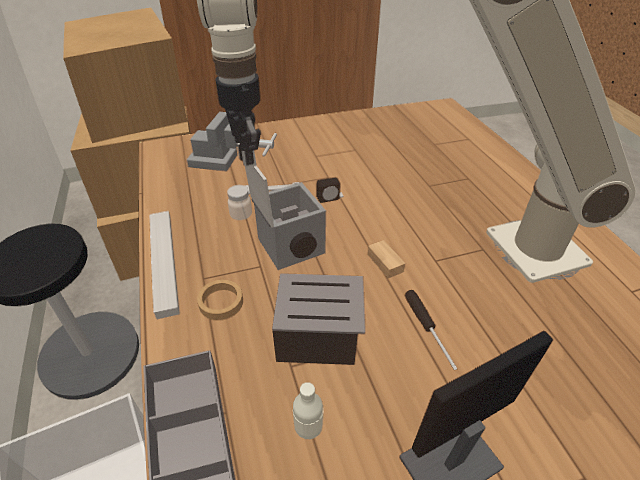

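The flap is now steep, about 1.73 rad, with the open box showing below. I'll release the tab, rise, and go back over the filter.

```bash
python3 -m creep '[[0,0,0,0,0,0,5],[0,0,0,0,0,0,5],[0,0,0,0,0,0,5],[0,0,-2,0,0,0,5],[0.2,0,-4.5,0,0,0,5],[1,0,-6,0,0,0,5],[4,0,-6.5,0,0,0,5],[7,0,-6,0,0,0,5],[9,0,-3,0,0,0,4],[10,0,0,0,0,0,4]]'; python3 -m creep '[[0,0,0,0,0,0,4],[0,0,0,0,0,0,4]]'; python3 - <<'E'
from h import *
from fit import world
show(); s=env.read_state()
im=read_camera('wrist'); cv2.imwrite('pics/w7.png',im[:,:,::-1])
b=[585.2,-188.5,.18]
print(np.round(proj('wrist',world(b,[(20,7,115),(20,-7,115),(-20,-7,115),(-20,7,115),(62,62,130),(62,-62,130),(-62,-62,130),(-62,62,130)]),s)).tolist())
im=read_camera('scene'); cv2.imwrite('pics/s7.png',im[:,:,::-1])
print([(round(r['p'],2),np.round(r['at'])) for r in recognise('wrist','filter')])
print(rows(np.r_[world(b,[(0,0,102+155)])[0]],.18+np.pi/2))
E
```

```text
clock: 9.73
position: [570.5, -188.3, 438.8]
ee_rot: [[-0.984, -0.179, 0.007], [-0.179, 0.984, -0.002], [-0.007, -0.004, -1.0]]
contact_force: [1.2, -0.8, 0.4]
opening: 40.0
clock: 9.9
position: [571.7, -187.9, 434.5]
ee_rot: [[-0.984, -0.179, -0.004], [-0.179, 0.984, 0.002], [0.003, 0.002, -1.0]]
contact_force: [0.5, -0.0, 1.1]
opening: 39.9
t 9.9 pos [ 571.7 -187.9  434.5] F [ 0.5 -0.   1.1] op 39.9 q [-18.2  25.4  21.3  86.1   0.  -28.5]
[[326.0, 266.0], [309.0, 266.0], [308.0, 218.0], [326.0, 218.0], [395.0, 322.0], [240.0, 322.0], [229.0, 165.0], [404.0, 165.0]]
[(0.93, array([230., 318.]))]
[-8.8800e-01 -1.3100e-01  1.8205e+01 -4.0000e-03  7.0000e-03  1.0000e-03]
```

View pics/w7.png

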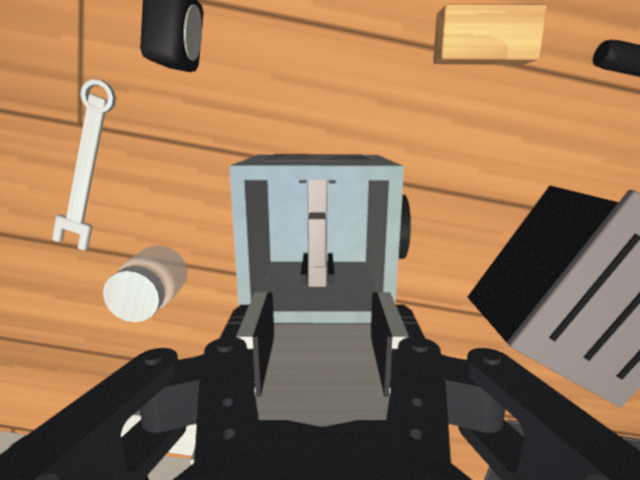

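View pics/s7.png

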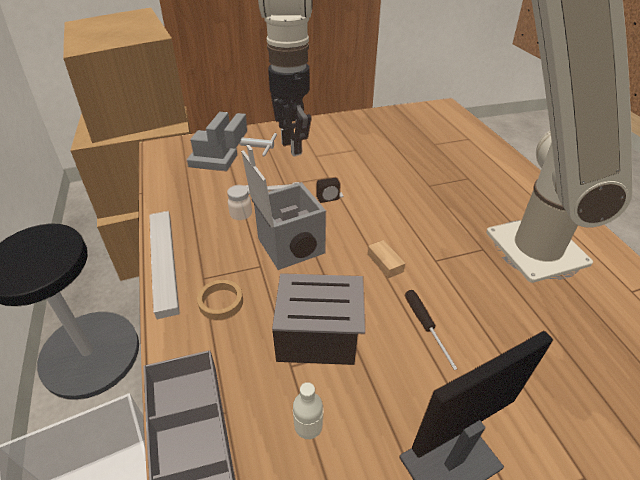

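The grip tab shows at about (317,240), where the box fit predicts it, between the open fingers and clear of the flap. I'll descend, keeping the tips just above the plate's shoulder.

```bash
python3 -m creep '[[-0.3,-0.05,2.5,0,0,0,4],[-0.6,-0.1,5,0,0,0,4],[-0.9,-0.13,7.5,0,0,0,4],[-0.9,-0.13,10,0,0,0,4],[-0.9,-0.13,12.5,0,0,0,4],[-0.9,-0.13,14.5,0,0,0,4],[-0.9,-0.13,16,0,0,0,4],[-0.9,-0.13,17,0,0,0,4],[-0.9,-0.13,17.5,0,0,0,4],[-0.9,-0.13,17.5,0,0,0,4]]'; python3 - <<'E'
from h import *
show(); print(rows([585.2,-188.5,263],1.7508))
im=read_camera('wrist'); cv2.imwrite('pics/w8.png',im[:,:,::-1])
E
```

```text
clock: 10.88
position: [583.3, -188.1, 260.4]
ee_rot: [[-0.984, -0.18, 0.001], [-0.18, 0.984, -0.0], [-0.001, -0.0, -1.0]]
contact_force: [0.1, -0.6, -0.0]
opening: 40.2
t 10.88 pos [ 583.3 -188.1  260.4] F [ 0.1 -0.6 -0. ] op 40.2 q [-17.9  31.7   5.   63.3   0.  -28.2]
[-0.181 -0.071 -0.262 -0.     0.001  0.001]
```

View pics/w8.png

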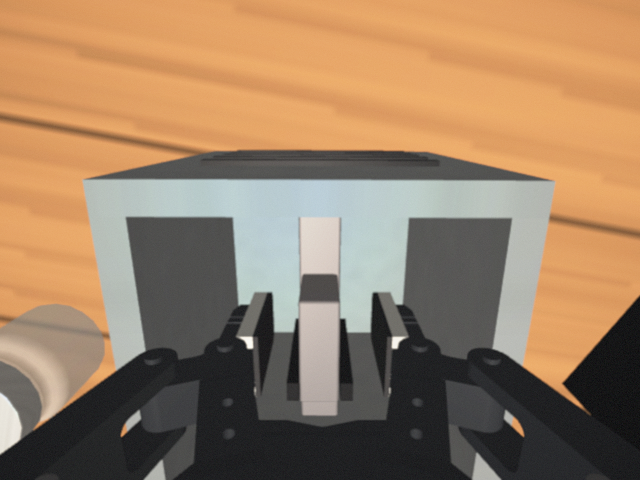

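The tab stands midway between the pads at (320,345). I'll close on it and lift slowly.

```bash
python3 -m creep '[[-0.15,-0.07,-0.25,0,0,0,4],[-0.15,-0.07,-0.25,0,0,0,0.4],[-0.15,-0.07,-0.25,0,0,0,0.4],[-0.15,-0.07,-0.25,0,0,0,0.4],[-0.15,-0.07,-0.25,0,0,0,0.4],[-0.15,-0.07,-0.25,0,0,0,0.4],[-0.15,-0.07,-0.6,0,0,0,0.4],[-0.15,-0.07,-1.2,0,0,0,0.4],[-0.15,-0.07,-2,0,0,0,0.4],[-0.15,-0.07,-3,0,0,0,0.4]]'
```

```text
clock: 11.77
position: [583.1, -188.3, 290.0]
ee_rot: [[-0.984, -0.179, -0.002], [-0.179, 0.984, 0.001], [0.002, 0.001, -1.0]]
contact_force: [-0.2, 1.0, -2.2]
opening: 12.8
```

```bash
python3 -m creep '[[0,0,-1.5,0,0,0,0.4],[0,0,-3,0,0,0,0.4],[0,0,-4.5,0,0,0,0.4],[0,0,-6,0,0,0,0.4],[0,0,-7.5,0,0,0,0.4],[0,0,-9,0,0,0,0.4],[0,0,-10.5,0,0,0,0.4],[0,0,-12,0,0,0,0.4],[0,0,-13,0,0,0,0.4],[0,0,-13,0,0,0,0.4]]'; python3 - <<'E'
from h import *
show()
im=read_camera('scene'); cv2.imwrite('pics/s9.png',im[:,:,::-1])
im=read_camera('wrist'); cv2.imwrite('pics/w9.png',im[:,:,::-1])
a=1.741; n=np.array([-np.cos(a),-np.sin(a)])
t=np.array([474.7,375.5])+75*n; print(t)
print(rows([*t,418],a))
E
```

```text
clock: 12.6
position: [583.9, -188.6, 423.6]
ee_rot: [[-0.984, -0.179, 0.005], [-0.179, 0.984, -0.002], [-0.005, -0.003, -1.0]]
contact_force: [0.7, 0.0, -1.4]
opening: 12.7
t 12.6 pos [ 583.9 -188.6  423.6] F [ 0.7  0.  -1.4] op 12.7 q [-17.9  26.7  21.7  84.7   0.  -28.2]
[487.40373121 301.58372836]
[ 6.8100e-01  4.9938e+01  2.3100e-01 -0.0000e+00  1.0000e-03  1.0000e-02]
```

View pics/s9.png

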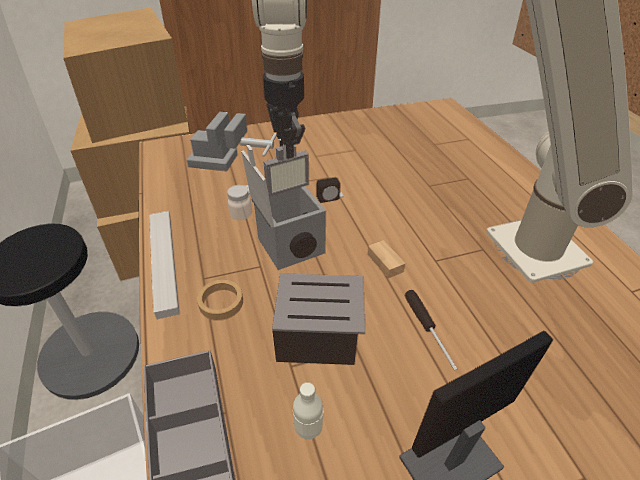

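View pics/w9.png

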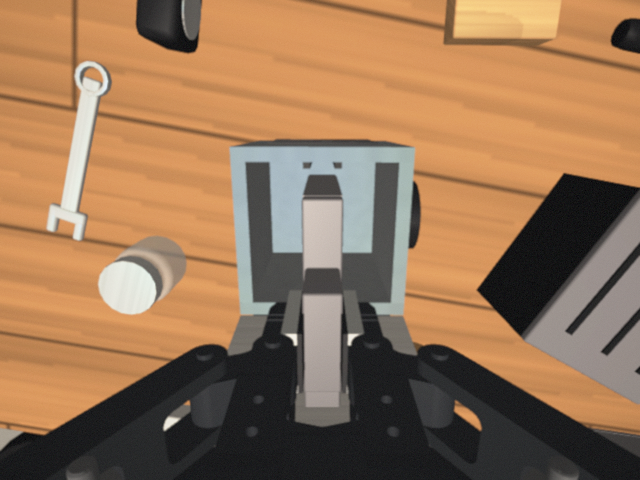

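The plate is drawn out above the box, upright in the fingers (scene picture at (290,172)). I'll carry it slowly sideways to the panel.

```bash
python3 -m creep '[[0,1,0,0,0,0,0.4],[0,3,0,0,0,0,0.4],[0,5.5,0,0,0,0,0.4],[0.1,8,0.1,0,0,0,0.4],[0.1,10.5,0.1,0,0,0,0.4],[0.2,13,0.1,0,0,0,0.4],[0.2,15.5,0.2,0,0,0,0.4],[0.3,18,0.2,0,0,0,0.4],[0.3,20.5,0.2,0,0,0,0.4],[0.3,23,0.2,0,0,0,0.4]]' && python3 -m creep '[[0,2.5,0,0,0,0,0.4],[0.1,5,0,0,0,0,0.4],[0.1,7.5,0,0,0,0,0.4],[0.2,10,0,0,0,0,0.4],[0.2,12.5,0,0,0,0,0.4],[0.3,15,0,0,0,0,0.4],[0.3,17,0,0,0,0,0.4],[0.3,18.5,0,0,0,0,0.4],[0.3,19.5,0,0,0,0,0.4],[0.3,20,0,0,0,0,0.4]]'; python3 - <<'E'
from h import *
show()
print(rows([487.4,301.6,418],1.741))
E
```

```text
clock: 13.53
position: [538.3, 38.9, 416.9]
ee_rot: [[-0.984, -0.18, -0.003], [-0.18, 0.984, 0.0], [0.003, 0.001, -1.0]]
contact_force: [0.7, -0.4, -1.4]
opening: 12.6
clock: 14.37
position: [499.7, 234.9, 417.1]
ee_rot: [[-0.983, -0.181, -0.002], [-0.181, 0.983, -0.001], [0.002, -0.0, -1.0]]
contact_force: [0.1, -0.1, -1.2]
opening: 12.7
t 14.37 pos [499.7 234.9 417.1] F [ 0.1 -0.1 -1.2] op 12.7 q [25.2 19.6 10.1 80.6  0.  14.7]
[ 2.00e-03  6.78e+00 -9.10e-02 -0.00e+00 -2.00e-03  1.20e-02]
```

```bash
python3 -m creep '[[0,1,-0.1,0,0,0.005,0.4],[0,2.5,-0.1,0,0,0.01,0.4],[0,4,-0.1,0,0,0.01,0.4],[0,5.5,-0.1,0,0,0.01,0.4],[0,6.4,-0.1,0,0,0.01,0.4],[0,6.8,-0.1,0,0,0.01,0.4],[0,6.8,-0.1,0,0,0.01,0.4],[0,6.8,-0.1,0,0,0.01,0.4],[0,6.8,-0.1,0,0,0.01,0.4]]'; python3 - <<'E'
from h import *
show()
for n in ['scene','top','wrist']:
    im=read_camera(n); cv2.imwrite(f'pics/{n}10.png',im[:,:,::-1])
    if n!='wrist':cv2.imwrite(f'pics/{n}10c.png',cv2.resize((im[180:340,60:260] if n=='top' else im[200:480,360:600])[:,:,::-1],None,fx=2.1 if n=='scene' else 3.5,fy=2.1 if n=='scene' else 3.5,interpolation=cv2.INTER_CUBIC))
E
```

```text
clock: 15.12
position: [488.6, 299.8, 419.2]
ee_rot: [[-0.986, -0.169, -0.0], [-0.169, 0.986, -0.001], [0.0, -0.0, -1.0]]
contact_force: [0.1, 0.0, -0.5]
opening: 12.4
t 15.12 pos [488.6 299.8 419.2] F [ 0.1  0.  -0.5] op 12.4 q [31.5 22.  13.9 81.9 -0.  21.8]
```

View pics/scene10.png

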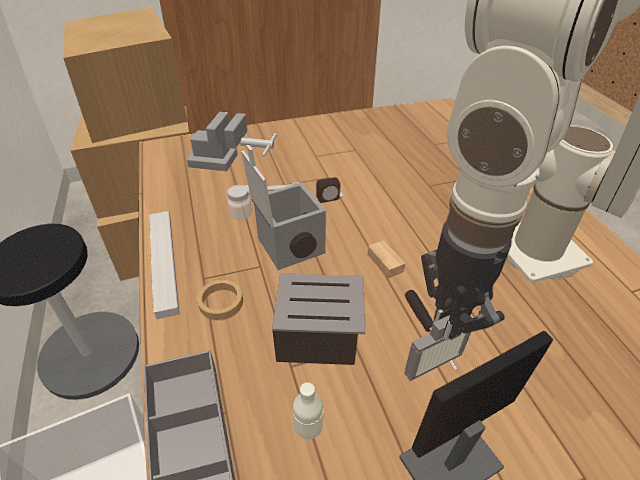

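View pics/top10c.png

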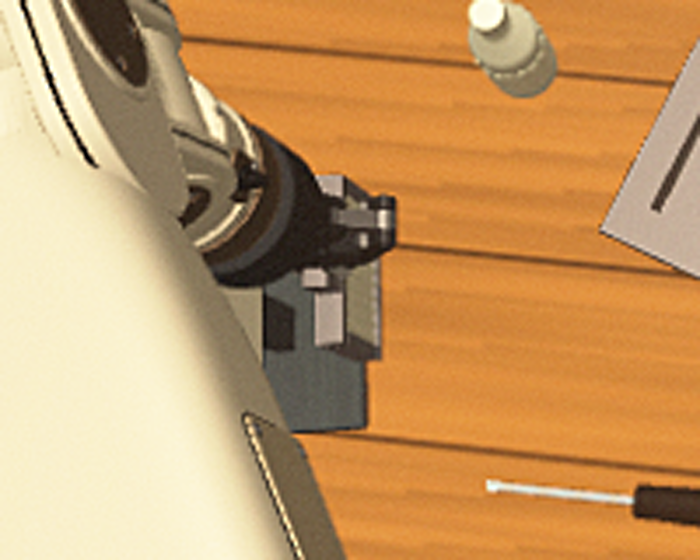

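View pics/wrist10.png

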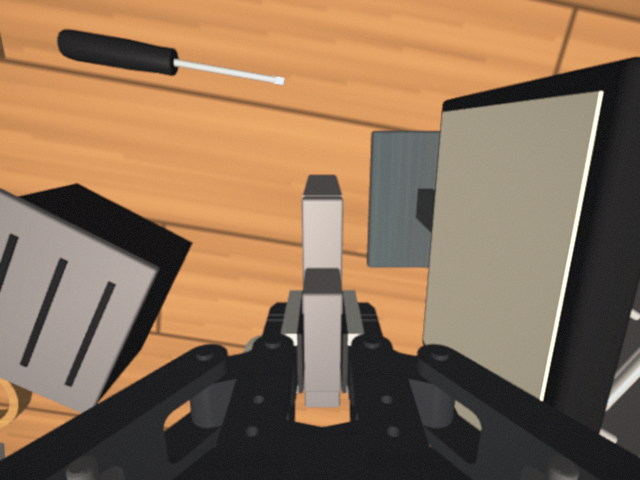

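View pics/top10.png

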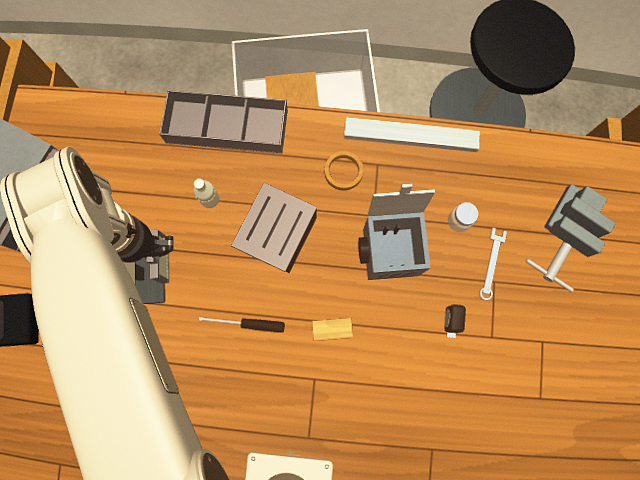

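The plate is upright before the panel: scene at (437,350), wrist at (322,290), with the panel face at right parallel to it. The top picture shows flap open, lid closed and the bystanders where they were. I'll check the numbers by projection.

```bash
python3 - <<'E'
from h import *
from fit import world
s=env.read_state(); show()
p=[474.7,375.5,1.741]
print('panel bottom corners wrist', np.round(proj('wrist',world(p,[(0,90,125),(0,-90,125),(0,90,285),(-30,70,12),(-30,-70,12)]),s),0).tolist())
Rt=s['ee_rot']; f=lambda P: s['position']+Rt@np.array(P)
# filter: underside at TCP+253
ex,ey,ez=Rt.T
for n in ['scene','wrist']:
    P=[f((sx*48,sy*8,z)) for z in (253,173) for sx in (1,-1) for sy in (1,-1)]
    print(n,np.round(proj(n,P,s)).tolist())
c=f((0,0,213)); a=p[2]; Rp=R.from_euler('z',a).as_matrix()
print('centre in panel_face',np.round(Rp.T@(c-np.array([*p[:2],205])),1),'yaw err',np.arccos(abs(Rt[:,1]@Rp[:,0])))
b=[585.2,-188.5,.18]
for th in (1.5,1.6,1.7,1.8): print(th,np.round(proj('scene',world(b,[(62-124*np.cos(th)+6*np.sin(th),62,130.5+124*np.sin(th)+6*np.cos(th)),(62-124*np.cos(th)+6*np.sin(th),-62,130.5+124*np.sin(th)+6*np.cos(th))]))).tolist())
bb=[602.7,83.1,-.338]
for th in (0,.05,.1): print(th,np.round(proj('scene',world(bb,[(75-162*np.cos(th)+8*np.sin(th),y,100.5+162*np.sin(th)+8*np.cos(th)) for y in(67,-67)])),1).tolist())
im=cv2.imread('pics/scene10.png'); cv2.imwrite('pics/s10a.png',cv2.resize(im[260:390,270:490],None,fx=3.6,fy=3.6,interpolation=cv2.INTER_CUBIC))
E
```

```text
t 15.27 pos [488.6 299.8 419.3] F [ 0.4 -0.5 -2.1] op 13.0 q [31.5 22.  13.9 81.9 -0.  21.8]
panel bottom corners wrist [[440.0, 99.0], [420.0, 342.0], [629.0, 54.0], [371.0, 130.0], [367.0, 268.0]]
scene [[462.0, 354.0], [456.0, 346.0], [410.0, 381.0], [404.0, 372.0], [476.0, 322.0], [468.0, 313.0], [420.0, 349.0], [413.0, 340.0]]
wrist [[336.0, 173.0], [308.0, 173.0], [334.0, 321.0], [310.0, 321.0], [343.0, 197.0], [301.0, 197.0], [340.0, 408.0], [304.0, 408.0]]
centre in panel_face [-77.   -0.9   1.3] yaw err 0.0009799423382995007
1.5 [[272.0, 177.0], [249.0, 148.0]]
1.6 [[266.0, 179.0], [243.0, 150.0]]
1.7 [[260.0, 181.0], [238.0, 152.0]]
1.8 [[254.0, 184.0], [233.0, 154.0]]
0 [[365.9, 330.4], [363.1, 274.4]]
0.05 [[365.9, 327.6], [363.1, 271.5]]
0.1 [[365.7, 324.7], [362.9, 268.6]]
```

View pics/s10a.png

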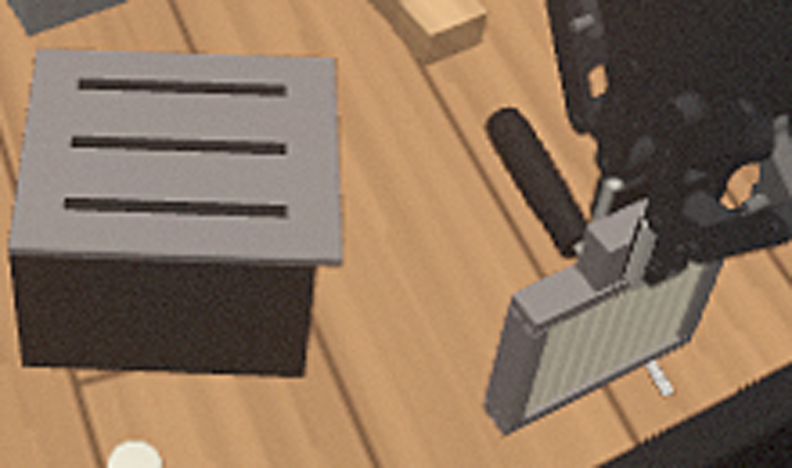

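```bash
python3 -m creep '[[0,0,0,0,0,0,0.4],[0,0,0,0,0,0,0.4],[0,0,0,0,0,0,0.4]]'; python3 - <<'E'
from h import *
show(); print(np.round(env.read_state()['qd'],2)); print(ticket.sign_off())
E
```

```text
clock: 15.52
position: [488.5, 300.1, 419.2]
ee_rot: [[-0.986, -0.169, 0.0], [-0.169, 0.986, -0.0], [-0.0, -0.0, -1.0]]
contact_force: [-0.5, -0.2, -0.7]
opening: 13.2
t 15.52 pos [488.5 300.1 419.2] F [-0.5 -0.2 -0.7] op 13.2 q [31.6 22.  13.9 81.9 -0.  21.8]
[ 0.22 -0.04  0.09 -0.02 -0.05 -0.01]
the job is handed in; nothing more can be done
None
```

I closed the bin's lid and swung the filter box's flap open. I then drew out the filter plate and handed the job in at 15.5 s, with the plate held still before the light panel. The sign-off gave no verdict.

- **Lid:** fitted corners in the last scene picture match a closed lid to within about 2 pixels. Seating it took a brief 33 N push with the fingertips, more than the 1 to 2 N the hinge needs, but under the 40 N limit.
- **Flap:** it stands at about 1.7 rad.
- **Filter plate:** its face centre is about 77 mm before the panel's bright face and within 2 mm of its middle sideways and in height. The broad side is parallel to the panel within about 0.01 rad and the plate is upright. It is gripped at about 13 mm opening.
- **Other things on the bench:** all of them look unmoved in the last top picture; I did not measure their positions again.

One small mismatch: the panel's near bottom corner in the wrist picture was up to about 11 pixels from where my panel fit puts it. The other panel and foot points I compared agreed to within about 5 pixels. That is far smaller than the room allowed for the placing.

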